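# Load a brake pad under the spring clip of a checking fixture

## Task

Load the red-backed brake pad into the checking fixture: with one fingertip press the clip's yellow thumb bar down and hold it there, so that the jaw is raised, while the other fingertip pushes the pad along its channel, beneath the jaw, until it is fully home against the end stop. Then let go of the bar so that the jaw comes down and clamps the pad, and move clear. Only press and push: never lift or tip the pad, and leave the spare pad, the hose joiner and the spring collar where they are.

Things in the scene. Friction and masses are not known exactly. Their poses are not given: they have to be found in the camera images.
- fixture: Fixed aluminium base plate 225 x 150 x 12 mm. Origin on the bench, under the centre of the pad's home place; z up, x along the channel to the end stop, y towards the thumb bar. The plate spans x -170 to 55, y -46 to 104 mm; its top (deck) is at z 12. The channel is centred on y 0 between dark rails 5 mm high above the deck, x -125 to 40, inner faces at y -28 and 28.
- stop_face (a point): Middle of the steel end stop's face at deck height, in the fixture frame x 40.5, y 0, z 12 mm; the stop is 14 mm high above the deck and 56 mm wide.
- clip (a joint): Angle of the spring clip about its shaft, rad. 0: at rest, jaw down with nothing beneath; 0.40: thumb bar fully down at its hard stop, jaw fully raised. The spring needs about 4 N on the middle of the bar to start and 8 N at the end. Gap under the jaw: 10 mm at 0, 16 mm (clamped pad) at about 0.15, 25 mm at 0.40.
- clip_lever: The yellow spring clip, a see-saw: thumb bar on +y, jaw arm on -y reaching over the channel, top 47 mm above the bench at rest, 60 mm raised. Origin on its 8 mm shaft, which runs along the fixture's x from -151 to 39 mm at y 43, z 22 between two lugs (tops at z 29). Axes parallel to the fixture's at joint 0; turns with the joint.
- thumb_bar (a point): Middle of the top of the thumb bar, a yellow plate 120 x 40 x 5 mm, fixture x -150 to -30, y 50 to 90 mm. At rest it slopes 0.40 rad, outer edge higher, this point 31.5 mm above the bench; fully down it is level, top 21 mm above the bench (9 mm above the deck). A fingertip can slide along it while pressing.
- jaw_tip (a point): Middle of the underside of the jaw's black rubber foot (22 mm along x, 14 mm along y); in the fixture frame at x = 22, about y = 0. Down, it blocks the pad's way.
- pad: The brake pad to load, loose in the channel short of the jaw: red steel backing plate 80 x 50 x 6 mm, grey friction blocks on it (76 x 46 x 10 mm together), 16 mm thick in all, about 0.28 kg. Origin: centre of its underside; x along its 80 mm, nearly the fixture's x. Home, it is above the fixture's origin at z 12 mm; it starts 55 to 85 mm back along -x.
- spare_pad: Bystander: a like brake pad with a blue backing plate, flat on the bench, 80 x 50 x 16 mm; origin centre of its underside.
- hose_joiner: Bystander: a blue tube standing on the bench, 52 mm across, 50 mm high; origin centre of its underside.
- spring_collar: Bystander: a flat yellow ring on the bench, 72 mm across, 16 mm high; origin centre of its underside.
Not all that is in view belongs to the job. What is shaped like the pad but purple is not meant.

How it is judged:
By the outcome, as a careful person would: the job done as asked, in the order asked, and still so for the second after the job is handed in, with the robot touching nothing.
It also fails if it takes over 48 s, if anything falls off the work surface, if the arm or the gripper's body presses on something with over 40 N, if the wrist force passes 120 N, or if a joint passes its speed limit or range.

## Robot

A 7-joint arm with a two-finger parallel gripper is mounted at the origin on the work surface. World frame = base frame: x ahead of the robot, y to its left, z up, the work surface at z = 0. Lengths are in mm, angles in rad, forces in N, time in s.
With the tool pointing down it reaches from about 425 to 875 mm from the base axis. Payload 4.7 kg.
Tool frame: the origin (TCP) lies at the very end of the fingers, on their centre line; the grasp point (between the pads) lies 19 mm behind it; z points along the fingers, y is the line along which they close (so a half turn about z gives the same grasp; the last joint's range is limited). The gripper opens to 85 mm and grips with 20 to 120 N. Pads are 22 mm wide; open, the fingers measure 114 mm over their backs; the gripper's body (76 mm by 85 mm) begins 54 mm behind the grasp point. The pads swing forward as they close: fully open they stand 13 mm farther back than shut.
Start: joints at [-1.149, 0.321, -0.07, 1.45, 0.023, 1.371, -0.057], TCP at [257.814, 596.707, 200.649] pointing down, gripper open.
Joint ranges: [-2.86, 2.86], [-0.3, 2.09], [-1.38, 1.24], [0.06, 2.45], [-1.56, 4.7], [0.09, 2.05], [-2.69, 2.69]. Speed limits (rad/s): [2.57, 2.57, 3.14, 3.14, 3.14, 3.14, 3.14].

## Interface

Orientations are given as a unit quaternion [w, x, y, z].
In Python, from plant import manip gives the robot as it stands.
- The arm moves only by the tool jog_arm, never from a script. Its argument "rows" is a list of rows, each an object with "travel": the shift along the tool's x, y, z in mm, a list of three; "delta_rot": the turn, a rotation vector about the tool's x, y, z in rad, a list of three. A call has 1 to 12 rows; each row shifts and turns the commanded pose from where the row before left it, along the tool's axes as they then stand; what a row does not reach is not made up. A row lasts 1/8 s, in which the tool goes at most 62.5 mm and 10.7 degrees, less where a joint would pass 70% of its speed; a pose out of reach is approached as far as the arm can. A call is refused whole if a number of a shift passes 62.5 or a number of a turn 0.188, either way. A call with a gripper value outside its range is refused whole. "jaw" is the finger opening in mm, from 0 to 85.4, set as the call begins (left out, the last holds). The fingers move at their own pace and stop on an object; the grip force is fixed at half the most. Time passes only in rows, so rows that do not move let the fingers close. It gives the time, the measured TCP pose, the force, the opening and the grip force at its end, in the units of the state.
- manip.sense(): the state, without advancing time (a new reading comes with each control period).
- manip.grab_frame(name): name is "scene" or "top"; returns a dict with "img" (384x512x3 uint8, blue, green, red), "fovy" (degrees; the focal length in pixels is half the picture's height over the tangent of half this angle, whatever the lens; pixels are square), "cx", "cy" (the principal point, pixels), "world_from_camera" (4x4, takes a point from camera to world coordinates). Camera axes: x right, y up, looking along -z (the intrinsics and any distortion apply to the point x, -y, -z); pixel columns grow to the right and rows downward; lengths in mm; the calibration is good to about 2 mm. A picture is of the moment at which its call begins. There is no depth.
- manip.sign_off(): hands the job in; it is judged then, once.
The state is a dict: "clock": time; "q": joint angles; "qd": joint speeds; "effort": joint torques, N m; "position": TCP position; "orientation": TCP orientation; "ft_force": force on the tool from outside, world axes, zero at the start; "wrist_torque": the same for the moment, N m; "finger_gap": opening from 0.0 (shut) to 1.0 (fully open); "finger_force": force on a finger pad.
Only numpy, scipy, OpenCV 4.12 (cv2) and the standard library are available. Lean on these libraries where they do the work, as an engineer would, in place of code of your own. Each camera call takes 0.05 s, during which the arm holds its last target. There are 200 camera calls.

## Working session

There is one attempt and no reset: what is moved stays moved. The work goes in short steps, Python scripts to look and compute and a tool call to move; the robot and the scene stay as the last step left them, time stands still between calls to the robot, and variables do not carry over. Pictures are saved under pics/ and viewed, at most 10 in all, crops included, and the job is handed in when it is done.

Besides the shell and the picture viewer there is one more tool, called after "Call:" in YAML: its name, and indented under it one key for each argument. jog_arm: Moves the arm, as the interface text tells. Its arguments: {"type":"object","properties":{"rows":{"type":"array","items":{"type":"object","properties":{"travel":{"type":"array","items":{"type":"number"}},"delta_rot":{"type":"array","items":{"type":"number"}}}}},"jaw":{"type":"number"}},"required":["rows"]}

```bash
mkdir -p pics; ls; python3 - <<'E'
from plant import manip
import cv2
for n in("scene","top"):
    f=manip.grab_frame(n); cv2.imwrite(f"pics/{n}0.png",f["img"]); print(n,{k:v for k,v in f.items() if k!="img"})
print(manip.sense())
E
```

```text
pics
scene {'fovy': 44.024812087815135, 'cx': 256.3238577715671, 'cy': 191.33272711078484, 'world_from_camera': array([[-6.07936361e-01, -5.01797062e-01,  6.15315439e-01,
         1.16767355e+03],
       [ 7.93956328e-01, -3.77527826e-01,  4.76556491e-01,
         4.86935762e+02],
       [-6.83594733e-03,  7.78249606e-01,  6.27917845e-01,
         6.72670421e+02],
       [ 0.00000000e+00,  0.00000000e+00,  0.00000000e+00,
         1.00000000e+00]])}
top {'fovy': 50.91636493716312, 'cx': 256.35440427548485, 'cy': 197.98519785177527, 'world_from_camera': array([[-2.43704512e-02,  9.84674355e-01, -1.72691908e-01,
         3.84328077e+02],
       [-9.99653871e-01, -2.22904149e-02,  1.39741116e-02,
         3.06162604e+01],
       [ 9.91057508e-03,  1.72972690e-01,  9.84876758e-01,
         9.34321806e+02],
       [ 0.00000000e+00,  0.00000000e+00,  0.00000000e+00,
         1.00000000e+00]])}
{'clock': 0.1, 'q': array([-1.14887272,  0.32173135, -0.07010029,  1.45156469,  0.02261133,
        1.37078545, -0.05693297]), 'qd': array([-0.00048479, -0.00257288, -0.00075593, -0.00382286,  0.00083803,
        0.00283566, -0.00093489]), 'effort': array([-9.34180775e-06, -4.94876254e+01, -3.83910025e-01, -3.15210629e+01,
        1.32296406e-02,  7.32426153e-03,  6.36514500e-06]), 'position': array([257.62781826, 596.18360502, 199.63854737]), 'orientation': array([-1.23237375e-04,  2.02495591e-01,  9.79282805e-01, -8.41882994e-04]), 'ft_force': array([ 0.51438282,  0.41296243, -0.38063019]), 'wrist_torque': array([0.01902305, 0.02837782, 0.0079088 ]), 'finger_force': 0.0, 'finger_gap': 1.000652335726023}
```

View pics/scene0.png

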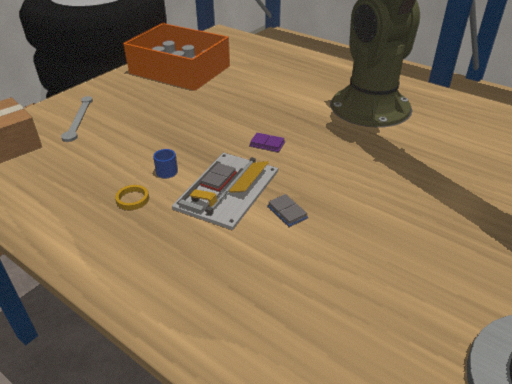

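View pics/top0.png

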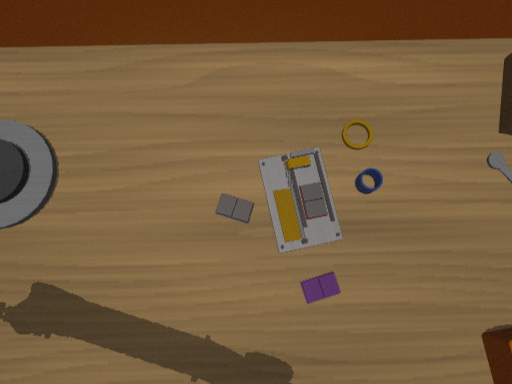

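The scene view shows the fixture at about (228,188). In the top view the fixture is centred near (300,200), with the thumb bar at (288,215), the jaw at (299,162), and the pad in the channel at (313,200).

The pad-like things in the top view are:
- (313,200): in the channel, with red edges.
- (235,208): grey on the bench, probably the blue-backed spare.
- (321,288): purple, the decoy.

The one in the channel fits the description, and I'll confirm it in a crop.

```bash
cat > h.py <<'E'
import numpy as np,cv2
from plant import manip
def ray(f,uv,z):
    fl=f["img"].shape[0]/2/np.tan(np.radians(f["fovy"]/2)); T=f["world_from_camera"]
    uv=np.atleast_2d(uv).astype(float)
    d=np.c_[(uv[:,0]-f["cx"])/fl,-(uv[:,1]-f["cy"])/fl,-np.ones(len(uv))]@T[:3,:3].T
    o=T[:3,3]; return o+d*((z-o[2])/d[:,2])[:,None]
E
python3 - <<'E'
from h import *
f=manip.grab_frame("top"); im=f["img"]
hsv=cv2.cvtColor(im,cv2.COLOR_BGR2HSV)
x0,y0=245,135
roi=np.zeros(im.shape[:2],np.uint8); roi[140:262,256:352]=1
m=((hsv[...,1]<60)&(hsv[...,2]>110)).astype(np.uint8)*roi
m=cv2.morphologyEx(m,cv2.MORPH_CLOSE,np.ones((5,5)))
c=max(cv2.findContours(m,0,2)[0],key=cv2.contourArea)
hull=cv2.convexHull(c); box=cv2.boxPoints(cv2.minAreaRect(hull))
P=ray(f,box,12)[:,:2]; print("plate",box.round(1).tolist(),P.round(1).tolist(),np.linalg.norm(P-np.roll(P,1,0),axis=1).round(1))
Ph=ray(f,hull[:,0]+0.0,12)[:,:2].astype(np.float32); print("world rect",cv2.minAreaRect(Ph))
def blob(name,mask,z):
    mask=(mask*roi).astype(np.uint8)
    c=max(cv2.findContours(mask,0,2)[0],key=cv2.contourArea)
    W=ray(f,c[:,0],z)[:,:2].astype(np.float32); print(name,cv2.minAreaRect(c),cv2.minAreaRect(W))
ye=(hsv[...,0]>18)&(hsv[...,0]<32)&(hsv[...,1]>200)
a=ye.copy();a[:180]=0;blob("bar",a,31); a=ye.copy();a[180:]=0;blob("jaw",a,45)
red=((hsv[...,0]<8)|(hsv[...,0]>172))&(hsv[...,1]>90); blob("red",red,15)
out=cv2.resize(im[135:262,220:355],None,fx=4.4,fy=4.4,interpolation=cv2.INTER_CUBIC); cv2.imwrite("pics/crop1.png",out)
E
```

```text
plate [[257.6000061035156, 159.3000030517578], [320.70001220703125, 144.8000030517578], [342.3999938964844, 238.8000030517578], [279.29998779296875, 253.3000030517578]] [[638.7, 12.3], [671.2, -138.8], [447.0, -176.9], [417.5, -31.4]] [225.5 154.6 227.4 148.4]
world rect ((543.6075439453125, -82.4562759399414), (226.3121795654297, 149.05178833007812), 11.178984642028809)
bar ((287.0622863769531, 214.51475524902344), (51.76288604736328, 16.26179313659668), 76.75948333740234) ((503.73272705078125, -50.56186294555664), (117.049560546875, 36.78708267211914), 10.928608894348145)
jaw ((298.16107177734375, 161.91275024414062), (8.805123329162598, 21.665237426757812), 79.99201965332031) ((621.51318359375, -79.28211975097656), (20.583621978759766, 49.37394714355469), 8.997840881347656)
red ((303.07769775390625, 202.26776123046875), (33.51918029785156, 2.6022284030914307), 73.81079864501953) ((533.3450317382812, -90.17066192626953), (78.0334243774414, 6.028183937072754), 13.515533447265625)
```

View pics/crop1.png

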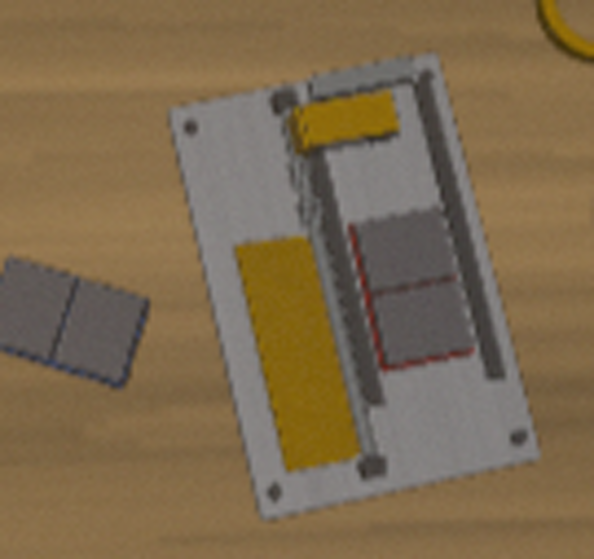

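The crop confirms that the pad with red edges (crop (415,290)) lies in the channel. The spare has a blue edge (crop (70,320)). The fixture origin is at about (605.6,-100.0) with a yaw of 11°. The bar lands within 2 mm of its predicted position, and the pad centre is at x_f ≈ -69.

Call:
jog_arm:
  rows:
    - {"delta_rot": [0, 0, -0.15]}
    - {"delta_rot": [0, 0, -0.15]}
    - {"delta_rot": [0, 0, -0.15]}
    - {"delta_rot": [0, 0, -0.15]}
    - {"travel": [-19, -48, 0]}
    - {"travel": [-19, -48, 0]}
    - {"travel": [-19, -48, 0]}
    - {"travel": [-19, -48, 0]}
    - {"travel": [-19, -48, 0]}
    - {"travel": [-19, -48, 0]}
    - {"travel": [-19, -48, 0]}
    - {"travel": [-19, -48, 0]}
  jaw: 55

```text
$.rows[0]: bad value
```

Every row probably needs both fields.

Call:
jog_arm:
  rows:
    - {"travel": [0, 0, 0], "delta_rot": [0, 0, -0.15]}
    - {"travel": [0, 0, 0], "delta_rot": [0, 0, -0.15]}
    - {"travel": [0, 0, 0], "delta_rot": [0, 0, -0.15]}
    - {"travel": [0, 0, 0], "delta_rot": [0, 0, -0.15]}
    - {"travel": [-19, -48, 0], "delta_rot": [0, 0, 0]}
    - {"travel": [-19, -48, 0], "delta_rot": [0, 0, 0]}
    - {"travel": [-19, -48, 0], "delta_rot": [0, 0, 0]}
    - {"travel": [-19, -48, 0], "delta_rot": [0, 0, 0]}
    - {"travel": [-19, -48, 0], "delta_rot": [0, 0, 0]}
    - {"travel": [-19, -48, 0], "delta_rot": [0, 0, 0]}
    - {"travel": [-19, -48, 0], "delta_rot": [0, 0, 0]}
    - {"travel": [-19, -48, 0], "delta_rot": [0, 0, 0]}
  jaw: 55

```text
clock: 1.65
position: [480.9, 247.2, 200.5]
orientation: [0.0, -0.096, 0.995, 0.0]
ft_force: [0.5, 0.3, -0.8]
finger_gap: 0.641
finger_force: 0.0
```

Call:
jog_arm:
  rows:
    - {"travel": [9, -41, 12], "delta_rot": [0, 0, 0]}
    - {"travel": [9, -41, 12], "delta_rot": [0, 0, 0]}
    - {"travel": [9, -41, 12], "delta_rot": [0, 0, 0]}
    - {"travel": [9, -41, 12], "delta_rot": [0, 0, 0]}
    - {"travel": [9, -41, 12], "delta_rot": [0, 0, 0]}
    - {"travel": [9, -41, 12], "delta_rot": [0, 0, 0]}
    - {"travel": [9, -41, 12], "delta_rot": [0, 0, 0]}
    - {"travel": [7, -44, 12], "delta_rot": [0, 0, 0]}
    - {"travel": [0, 0, 20], "delta_rot": [0, 0, 0]}
    - {"travel": [0, 0, 10], "delta_rot": [0, 0, 0]}
    - {"travel": [0, 0, 0], "delta_rot": [0, 0, 0]}

```text
clock: 3.02
position: [474.3, -88.7, 74.0]
orientation: [-0.001, -0.097, 0.995, 0.0]
ft_force: [1.0, -0.5, 0.2]
finger_gap: 0.642
finger_force: 0.0
```

```bash
python3 - <<'E'
from h import *
s=manip.sense(); print(s["position"],s["finger_gap"],s["q"].round(2),s["clock"])
a=manip.grab_frame("scene")["img"][130:240,150:300]; b=manip.grab_frame("top")["img"][130:270,220:370]
a=cv2.resize(a,(400*150//110*1,400)); b=cv2.resize(b,(250,400) if 0 else (254,237))
a=cv2.resize(a,(545,400)); c=np.zeros((400,800,3),np.uint8); c[:,:545]=a; c[:237,546:800]=b
cv2.imwrite("pics/c2.png",c)
E
```

```text
[474.25547018 -88.73283732  73.95200455] 0.6415586663469468 [-0.29  0.07  0.44  2.02 -0.03  1.06  1.93] 3.025
```

View pics/c2.png

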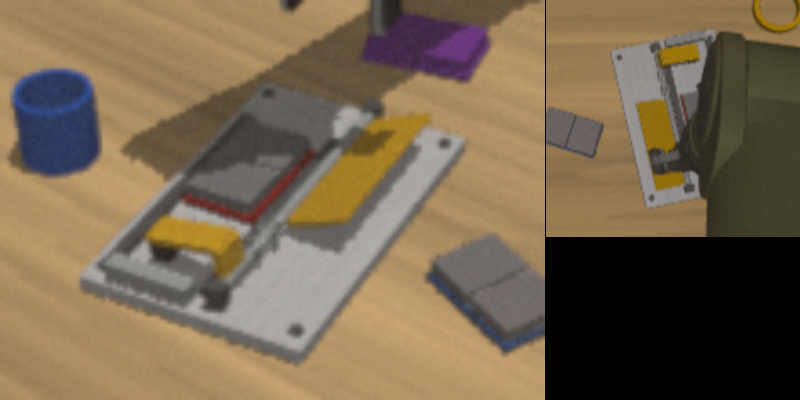

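Crop: the pad lies in the channel with its rear red corner at about (315,152), which is scene pixel (236.7,172). The bar finger shows over the bar in the top view at about (660,160). I'll check the pad's rear position and descend.

```bash
cat >> h.py <<'E'
O=np.array([605.6,-100.]);c,s=np.cos(np.radians(11)),np.sin(np.radians(11));Rf=np.array([[c,s],[-s,c]])
def fx(p): return (np.atleast_2d(p)[:,:2]-O)@Rf.T
E
python3 - <<'E'
from h import *
f=manip.grab_frame("scene")
px=lambda p:[150+p[0]/3.633,130+p[1]/3.633]
print("pad rear/front right corner top of plate",fx(ray(f,[px((315,152)),px((252,217))],17)))
print("plate corners",fx(ray(f,[px((466,138)),px((300,360)),px((80,285))],12)))
print("tcp",fx(manip.sense()["position"]))
E
```

```text
pad rear/front right corner top of plate [[-106.43872869   30.10073459]
 [ -31.21766202   27.07337357]]
plate corners [[-168.6001929   107.72241682]
 [  62.15946753  111.1746842 ]
 [  62.80067987  -35.0382534 ]]
tcp [[-125.5377727    35.72522147]]
```

Call:
jog_arm:
  rows:
    - {"travel": [0, 0, 10], "delta_rot": [0, 0, 0]}
    - {"travel": [0, 0, 10], "delta_rot": [0, 0, 0]}
    - {"travel": [0, 0, 6], "delta_rot": [0, 0, 0]}
    - {"travel": [0, 0, 0], "delta_rot": [0, 0, 0]}

```text
clock: 3.68
position: [474.3, -89.5, 47.9]
orientation: [-0.001, -0.096, 0.995, 0.0]
ft_force: [-0.4, 0.3, 0.5]
finger_gap: 0.644
finger_force: 0.0
```

```bash
python3 - <<'E'
from h import *
a=manip.grab_frame("scene")["img"][100:240,150:320]
cv2.imwrite("pics/c3.png",cv2.resize(a,None,fx=4,fy=4,interpolation=cv2.INTER_CUBIC))
E
```

```text
(no output)
```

View pics/c3.png

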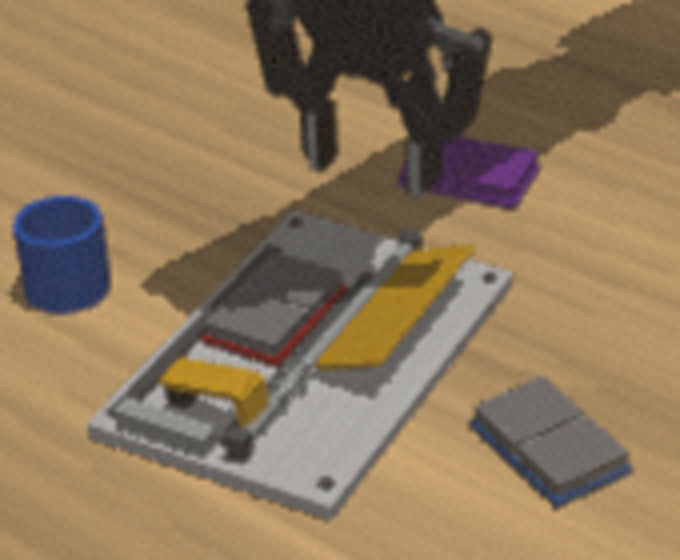

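The fingertips show at crop (318,168) and (416,190), and the bar's rear end at (470,250). I'll check the tip height and position from these.

```bash
python3 - <<'E'
from h import *
f=manip.grab_frame("scene")
px=lambda p:[150+p[0]/4,100+p[1]/4]
print("tcp",fx(manip.sense()["position"]))
for z in (46,52,58,64,75,90): print(z,fx(ray(f,[px((318,168)),px((416,190))],z)).round(0).tolist())
for p in((472,250),(410,238),(320,365),(380,365)): print(p,fx(ray(f,[px(p)],39))[0].round(),fx(ray(f,[px(p)],24))[0].round())
E
```

```text
tcp [[-126.25694079   35.19803388]]
46 [[-171.0, -23.0], [-176.0, 40.0]]
52 [[-163.0, -19.0], [-168.0, 45.0]]
58 [[-155.0, -14.0], [-160.0, 49.0]]
64 [[-147.0, -9.0], [-152.0, 53.0]]
75 [[-133.0, -1.0], [-137.0, 60.0]]
90 [[-113.0, 11.0], [-117.0, 71.0]]
(472, 250) [-144.   92.] [-163.   84.]
(410, 238) [-139.   55.] [-158.   45.]
(320, 365) [-13.  65.] [-29.  55.]
(380, 365) [-27.  94.] [-44.  85.]
```

```bash
python3 - <<'E'
from h import *
f=manip.grab_frame("top")
for z in (48,60,75,90):
  print(z, fx(ray(f,[[284.4,224.5]],z)))
a=f["img"][170:260,250:350]
cv2.imwrite("pics/c4.png",cv2.resize(a,None,fx=6,fy=6,interpolation=cv2.INTER_CUBIC))
E
```

```text
48 [[-113.35598969   80.7027205 ]]
60 [[-114.42460094   81.91764389]]
75 [[-115.760365     83.43629813]]
90 [[-117.09612906   84.95495237]]
```

View pics/c4.png

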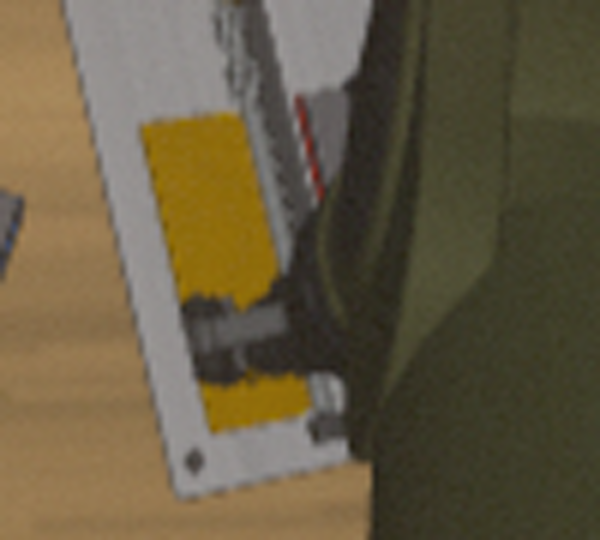

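The knuckle sits over the bar at about (212,340) in the crop, so the lateral position is right. The tips look higher than the TCP reading suggests, so I'll descend in small steps and watch the force.

Call:
jog_arm:
  rows:
    - {"travel": [0, 0, 4], "delta_rot": [0, 0, 0]}
    - {"travel": [0, 0, 4], "delta_rot": [0, 0, 0]}
    - {"travel": [0, 0, 3], "delta_rot": [0, 0, 0]}
    - {"travel": [0, 0, 0], "delta_rot": [0, 0, 0]}

```text
clock: 4.32
position: [474.6, -89.4, 37.3]
orientation: [-0.0, -0.096, 0.995, 0.0]
ft_force: [0.0, -0.4, -0.2]
finger_gap: 0.64
finger_force: 0.0
```

Call:
jog_arm:
  rows:
    - {"travel": [0, 0, 3], "delta_rot": [0, 0, 0]}
    - {"travel": [0, 0, 3], "delta_rot": [0, 0, 0]}
    - {"travel": [0, 0, 0], "delta_rot": [0, 0, 0]}

```text
clock: 4.7
position: [474.6, -89.4, 31.3]
orientation: [-0.0, -0.096, 0.995, 0.0]
ft_force: [-0.3, -0.1, 0.7]
finger_gap: 0.64
finger_force: 0.0
```

```bash
python3 - <<'E'
from h import *
print(manip.sense()["ft_force"])
a=manip.grab_frame("scene")["img"][100:240,150:320]
cv2.imwrite("pics/c5.png",cv2.resize(a,None,fx=4,fy=4,interpolation=cv2.INTER_CUBIC))
E
```

```text
[-0.29580664 -0.07830271  0.67974867]
```

View pics/c5.png

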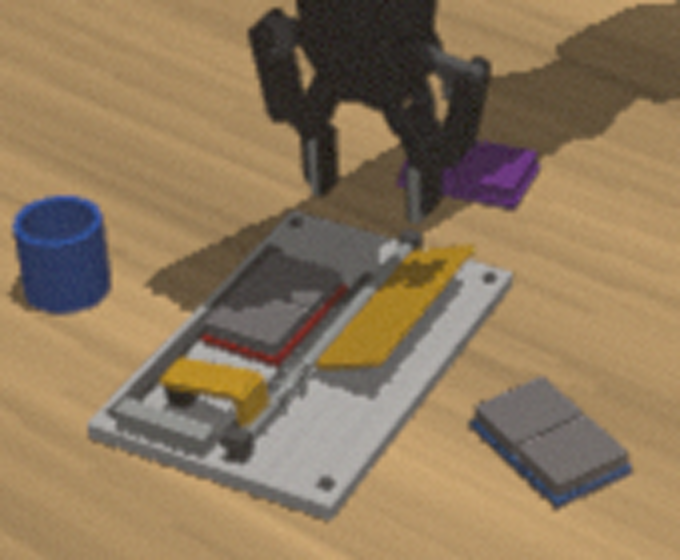

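The right fingertip is at crop (416,218), still clearly above the bar with no contact, so I'll continue the descent.

Call:
jog_arm:
  rows:
    - {"travel": [0, 0, 4], "delta_rot": [0, 0, 0]}
    - {"travel": [0, 0, 3], "delta_rot": [0, 0, 0]}
    - {"travel": [0, 0, 3], "delta_rot": [0, 0, 0]}
    - {"travel": [0, 0, 0], "delta_rot": [0, 0, 0]}

```text
clock: 5.25
position: [474.6, -89.4, 21.3]
orientation: [-0.0, -0.096, 0.995, 0.0]
ft_force: [0.4, 0.3, -0.6]
finger_gap: 0.643
finger_force: 0.0
```

Call:
jog_arm:
  rows:
    - {"travel": [0, 0, 3], "delta_rot": [0, 0, 0]}
    - {"travel": [0, 0, 2], "delta_rot": [0, 0, 0]}
    - {"travel": [0, 0, 0], "delta_rot": [0, 0, 0]}

```text
clock: 5.62
position: [474.7, -89.5, 16.4]
orientation: [-0.0, -0.096, 0.995, 0.0]
ft_force: [1.3, -0.1, 0.2]
finger_gap: 0.643
finger_force: 0.0
```

```bash
python3 - <<'E'
from h import *
print(manip.sense()["ft_force"])
a=manip.grab_frame("scene")["img"][110:210,200:300]
b=manip.grab_frame("top")["img"][180:260,260:320]
o=np.zeros((500,800,3),np.uint8); o[:,:500]=cv2.resize(a,(500,500),interpolation=2); o[:400,500:]=cv2.resize(b,(300,400),interpolation=2)
cv2.imwrite("pics/c6.png",o)
E
```

```text
[ 1.25731095 -0.1280209   0.20574974]
```

View pics/c6.png

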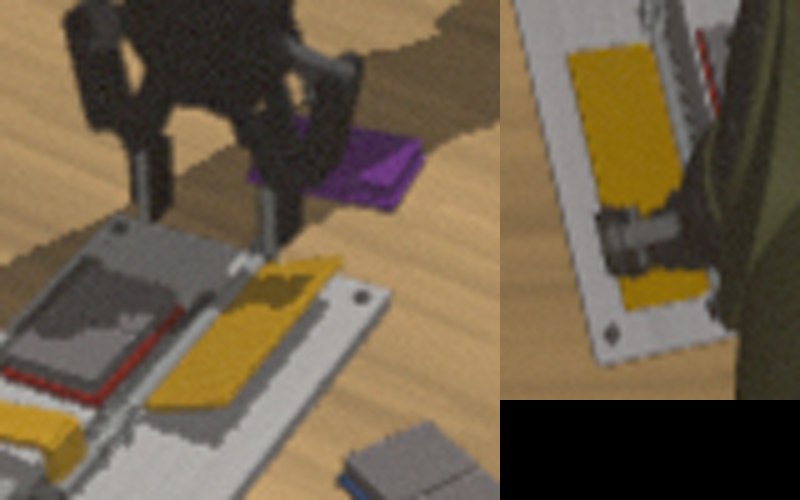

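Scene crop: the bar fingertip is at (268,252) and the pad fingertip at (150,222). The bar's inner rear corner is at about (265,265).

```bash
cat >> h.py <<'E'
def proj(f,P):  # fixture pts -> px
    P=np.atleast_2d(P).astype(float); W=np.c_[P[:,:2]@Rf+O,P[:,2]]
    T=f["world_from_camera"]; C=(W-T[:3,3])@T[:3,:3]; fl=f["img"].shape[0]/2/np.tan(np.radians(f["fovy"]/2))
    return np.c_[f["cx"]+fl*C[:,0]/-C[:,2],f["cy"]-fl*C[:,1]/-C[:,2]]
E
python3 - <<'E'
from h import *
f=manip.grab_frame("scene"); t=manip.grab_frame("top")
for z in (16,30,40,45,50): print(z,fx(ray(f,[[253.6,160.4],[230,154.4]],z)).round(0).tolist())
# bar corners: measured vs expected
exp=[(-150,50,23.5),(-150,88,39),(-30,50,23.5),(-30,88,39)]
print("scene",proj(f,exp).round(1).tolist()); print("top",proj(t,exp).round(1).tolist())
print("top knuckle",fx(ray(t,[[260+105/5,180+240/5],[260+205/5,180+230/5]],90)))
# scene crop measured corners
print([[200+x/5,110+y/5] for x,y in((262,265),(343,260),(148,408),(228,405))])
E
```

```text
16 [[-166.0, 44.0], [-163.0, -19.0]]
30 [[-148.0, 53.0], [-146.0, -9.0]]
40 [[-136.0, 60.0], [-133.0, -1.0]]
45 [[-129.0, 63.0], [-127.0, 2.0]]
50 [[-123.0, 66.0], [-121.0, 6.0]]
scene [[252.8, 161.9], [267.4, 160.6], [228.0, 190.6], [243.3, 189.8]]
top [[300.5, 238.6], [284.6, 241.8], [288.3, 187.6], [272.6, 189.8]]
top knuckle [[-122.75487522   93.60399331]
 [-127.64053621   51.5520929 ]]
[[252.4, 163.0], [268.6, 162.0], [229.6, 191.6], [245.6, 191.0]]
```

The tips appear to be about 28 mm above the reported TCP, and the lateral position is fine. I'll keep descending until contact.

Call:
jog_arm:
  rows:
    - {"travel": [0, 0, 3], "delta_rot": [0, 0, 0]}
    - {"travel": [0, 0, 2], "delta_rot": [0, 0, 0]}
    - {"travel": [0, 0, 0], "delta_rot": [0, 0, 0]}

```text
clock: 6.2
position: [474.7, -89.4, 11.4]
orientation: [-0.0, -0.096, 0.995, 0.0]
ft_force: [1.4, -0.8, 0.4]
finger_gap: 0.642
finger_force: 0.0
```

Call:
jog_arm:
  rows:
    - {"travel": [0, 0, 2], "delta_rot": [0, 0, 0]}
    - {"travel": [0, 0, 2], "delta_rot": [0, 0, 0]}
    - {"travel": [0, 0, 0], "delta_rot": [0, 0, 0]}

```text
clock: 6.58
position: [474.7, -89.4, 7.4]
orientation: [-0.0, -0.096, 0.995, 0.0]
ft_force: [-0.6, 0.5, -0.6]
finger_gap: 0.643
finger_force: 0.0
```

Call:
jog_arm:
  rows:
    - {"travel": [0, 0, 2], "delta_rot": [0, 0, 0]}
    - {"travel": [0, 0, 1], "delta_rot": [0, 0, 0]}
    - {"travel": [0, 0, 0], "delta_rot": [0, 0, 0]}

```text
clock: 6.95
position: [474.8, -89.5, 4.5]
orientation: [-0.0, -0.096, 0.995, 0.0]
ft_force: [-0.6, -0.1, -0.4]
finger_gap: 0.643
finger_force: 0.0
```

Call:
jog_arm:
  rows:
    - {"travel": [0, 0, 2], "delta_rot": [0, 0, 0]}
    - {"travel": [0, 0, 1], "delta_rot": [0, 0, 0]}
    - {"travel": [0, 0, 0], "delta_rot": [0, 0, 0]}

```text
clock: 7.32
position: [474.8, -89.4, 1.5]
orientation: [-0.0, -0.096, 0.995, 0.0]
ft_force: [0.4, -0.4, -1.0]
finger_gap: 0.645
finger_force: 0.0
```

```bash
python3 - <<'E'
from h import *
print(manip.sense()["ft_force"])
a=manip.grab_frame("scene")["img"][110:210,200:300]
b=manip.grab_frame("top")["img"][140:260,240:330]
o=np.zeros((500,800,3),np.uint8); o[:,:500]=cv2.resize(a,(500,500),interpolation=2); o[:400,500:]=cv2.resize(b,(300,400),interpolation=2)
cv2.imwrite("pics/c7.png",o)
E
```

```text
[ 0.39306726 -0.43746222 -1.0466107 ]
```

View pics/c7.png

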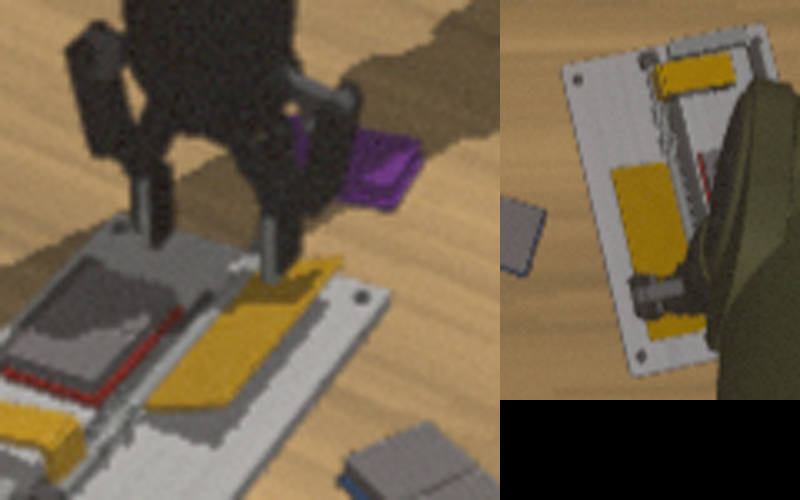

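The bar finger is now just above the bar's rear part at (275,283). The pad finger is behind the pad at (150,245). I'll continue by force.

Call:
jog_arm:
  rows:
    - {"travel": [0, 0, 1.5], "delta_rot": [0, 0, 0]}
    - {"travel": [0, 0, 1.5], "delta_rot": [0, 0, 0]}
    - {"travel": [0, 0, 0], "delta_rot": [0, 0, 0]}

```text
clock: 7.8
position: [474.7, -89.4, -1.6]
orientation: [-0.0, -0.096, 0.995, 0.0]
ft_force: [-0.2, 0.7, 0.9]
finger_gap: 0.642
finger_force: 0.0
```

Call:
jog_arm:
  rows:
    - {"travel": [0, 0, 1.5], "delta_rot": [0, 0, 0]}
    - {"travel": [0, 0, 1.5], "delta_rot": [0, 0, 0]}
    - {"travel": [0, 0, 0], "delta_rot": [0, 0, 0]}

```text
clock: 8.18
position: [475.0, -89.3, -4.1]
orientation: [0.0, -0.096, 0.995, 0.0]
ft_force: [-0.8, 0.2, 4.4]
finger_gap: 0.639
finger_force: 1.8
```

Call:
jog_arm:
  rows:
    - {"travel": [0, 0, 1.5], "delta_rot": [0, 0, 0]}
    - {"travel": [0, 0, 1.5], "delta_rot": [0, 0, 0]}
    - {"travel": [0, 0, 0], "delta_rot": [0, 0, 0]}

```text
clock: 8.55
position: [475.1, -88.8, -7.2]
orientation: [0.0, -0.096, 0.995, 0.0]
ft_force: [-0.6, 1.5, 5.9]
finger_gap: 0.648
finger_force: 2.5
```

Contact came at a TCP z of about -3.5. The spring is giving, so I'll press on to the hard stop.

Call:
jog_arm:
  rows:
    - {"travel": [0, 0, 1.5], "delta_rot": [0, 0, 0]}
    - {"travel": [0, 0, 1.5], "delta_rot": [0, 0, 0]}
    - {"travel": [0, 0, 0], "delta_rot": [0, 0, 0]}

```text
clock: 8.93
position: [475.1, -88.4, -10.1]
orientation: [0.0, -0.096, 0.995, 0.001]
ft_force: [-2.5, 2.5, 6.8]
finger_gap: 0.643
finger_force: 3.2
```

Call:
jog_arm:
  rows:
    - {"travel": [0, 0, 1.5], "delta_rot": [0, 0, 0]}
    - {"travel": [0, 0, 1], "delta_rot": [0, 0, 0]}
    - {"travel": [0, 0, 0], "delta_rot": [0, 0, 0]}

```text
clock: 9.3
position: [475.1, -88.2, -12.5]
orientation: [0.0, -0.096, 0.995, 0.001]
ft_force: [-2.4, 1.9, 7.6]
finger_gap: 0.645
finger_force: 3.8
```

Call:
jog_arm:
  rows:
    - {"travel": [0, 0, 1], "delta_rot": [0, 0, 0]}
    - {"travel": [0, 0, 1], "delta_rot": [0, 0, 0]}
    - {"travel": [0, 0, 0], "delta_rot": [0, 0, 0]}

```text
clock: 9.68
position: [475.1, -88.2, -14.0]
orientation: [0.0, -0.096, 0.995, 0.001]
ft_force: [-4.3, 3.7, 11.7]
finger_gap: 0.643
finger_force: 5.9
```

The bar is at its hard stop with 11.7 N on it. Now I'll push along the channel, which is tool -x.

Call:
jog_arm:
  rows:
    - {"travel": [-3, 0, 0.5], "delta_rot": [0, 0, 0]}
    - {"travel": [-4, 0, 0], "delta_rot": [0, 0, 0]}
    - {"travel": [-4, 0, 0], "delta_rot": [0, 0, 0]}
    - {"travel": [-4, 0, 0], "delta_rot": [0, 0, 0]}
    - {"travel": [-4, 0, 0], "delta_rot": [0, 0, 0]}
    - {"travel": [-4, 0, 0], "delta_rot": [0, 0, 0]}
    - {"travel": [-4, 0, 0], "delta_rot": [0, 0, 0]}
    - {"travel": [-3, 0, 0], "delta_rot": [0, 0, 0]}

```text
clock: 10.68
position: [500.2, -85.1, -14.3]
orientation: [-0.004, -0.096, 0.995, 0.001]
ft_force: [-12.0, -1.9, 24.2]
finger_gap: 0.647
finger_force: 14.8
```

```bash
cat > m.py <<'E'
from h import *
st=manip.sense(); F=Rf@st["ft_force"][:2]
print("tcp_f",fx(st["position"]).round(1),st["position"][2].round(1),"F_f",F.round(1),st["ft_force"][2].round(1))
for n in("scene","top"):
    f=manip.grab_frame(n);hsv=cv2.cvtColor(f["img"],cv2.COLOR_BGR2HSV)
    m=((hsv[...,0]<8)|(hsv[...,0]>172))&(hsv[...,1]>90);k=np.zeros_like(m);k[(slice(150,215),slice(180,260)) if n=="scene" else (slice(150,235),slice(285,335))]=1
    v,u=np.nonzero(m&k)
    if len(u)>3:
        W=fx(ray(f,np.c_[u,v],16)); print(n,len(u),"red x",np.percentile(W[:,0],[2,50,98]).round(1),"y",np.percentile(W[:,1],[5,50,95]).round(1))
E
python3 m.py
```

```text
tcp_f [[-100.6   34.7]] -14.3 F_f [-12.2   0.5] 24.2
scene 56 red x [-90.9 -56.3 -25.2] y [21.6 24.9 28. ]
```

Call:
jog_arm:
  rows:
    - {"travel": [-3, 0, -0.5], "delta_rot": [0, 0, 0]}
    - {"travel": [-4, 0, 0], "delta_rot": [0, 0, 0]}
    - {"travel": [-4, 0, 0], "delta_rot": [0, 0, 0]}
    - {"travel": [-4, 0, 0], "delta_rot": [0, 0, 0]}
    - {"travel": [-3, 0, 0], "delta_rot": [0, 0, 0]}

```text
clock: 11.4
position: [517.9, -82.0, -14.1]
orientation: [-0.004, -0.096, 0.995, 0.0]
ft_force: [-14.2, -1.9, 22.1]
finger_gap: 0.644
finger_force: 12.0
```

```bash
python3 m.py
```

```text
tcp_f [[-82.6  34.4]] -14.1 F_f [-14.3   0.8] 22.1
scene 53 red x [-71.5 -39.2   6.3] y [-23.9  23.2  27.4]
```

The pad's rear is at about -72 and follows the finger. I'll continue under the raised jaw.

Call:
jog_arm:
  rows:
    - {"travel": [-3, 0, 0], "delta_rot": [0, 0, 0]}
    - {"travel": [-4, 0, 0], "delta_rot": [0, 0, 0]}
    - {"travel": [-4, 0, 0], "delta_rot": [0, 0, 0]}
    - {"travel": [-4, 0, 0], "delta_rot": [0, 0, 0]}
    - {"travel": [-3, 0, 0], "delta_rot": [0, 0, 0]}

```text
clock: 12.12
position: [535.6, -78.7, -14.0]
orientation: [-0.004, -0.096, 0.995, 0.0]
ft_force: [-16.2, -2.8, 22.9]
finger_gap: 0.643
finger_force: 11.1
```

```bash
python3 m.py
```

```text
tcp_f [[-64.7  34.2]] -14.0 F_f [-16.4   0.3] 22.9
scene 81 red x [-52.4  19.7  26.3] y [-22.4  17.4  26.4]
```

Call:
jog_arm:
  rows:
    - {"travel": [-3, 0, 0], "delta_rot": [0, 0, 0]}
    - {"travel": [-3, 0, 0], "delta_rot": [0, 0, 0]}
    - {"travel": [-2, 0, 0], "delta_rot": [0, 0, 0]}
    - {"travel": [0, 0, 0], "delta_rot": [0, 0, 0]}

```text
clock: 12.72
position: [542.7, -77.6, -14.0]
orientation: [-0.005, -0.095, 0.995, 0.0]
ft_force: [-11.0, -2.5, 17.8]
finger_gap: 0.646
finger_force: 9.8
```

Call:
jog_arm:
  rows:
    - {"travel": [-1, 0, 0], "delta_rot": [0, 0, 0]}
    - {"travel": [-1, 0, 0], "delta_rot": [0, 0, 0]}
    - {"travel": [0, 0, 0], "delta_rot": [0, 0, 0]}

```text
clock: 13.1
position: [543.6, -77.4, -14.1]
orientation: [-0.006, -0.095, 0.995, 0.0]
ft_force: [-17.0, -2.5, 26.4]
finger_gap: 0.646
finger_force: 12.9
```

```bash
python3 m.py
```

```text
tcp_f [[-56.6  34.1]] -14.1 F_f [-17.2   0.8] 26.4
scene 46 red x [-45.6  17.8  29.2] y [-22.   22.7  26.3]
```

Call:
jog_arm:
  rows:
    - {"travel": [-1, 0, 0], "delta_rot": [0, 0, 0]}
    - {"travel": [-1, 0, 0], "delta_rot": [0, 0, 0]}
    - {"travel": [0, 0, 0], "delta_rot": [0, 0, 0]}

```text
clock: 13.58
position: [543.5, -77.3, -14.2]
orientation: [-0.008, -0.095, 0.995, 0.001]
ft_force: [-21.1, -4.0, 29.4]
finger_gap: 0.644
finger_force: 15.1
```

Call:
jog_arm:
  rows:
    - {"travel": [-1, 0, 0], "delta_rot": [0, 0, 0]}
    - {"travel": [-1, 0, 0], "delta_rot": [0, 0, 0]}
    - {"travel": [0, 0, 0], "delta_rot": [0, 0, 0]}

```text
clock: 13.95
position: [543.5, -77.3, -14.3]
orientation: [-0.01, -0.095, 0.995, 0.001]
ft_force: [-26.6, -4.3, 33.3]
finger_gap: 0.645
finger_force: 17.3
```

```bash
python3 m.py
```

```text
tcp_f [[-56.7  34.2]] -14.3 F_f [-26.9   0.9] 33.3
scene 49 red x [-47.2  15.9  30. ] y [-21.7  22.6  26.3]
```

The motion is blocked at a TCP x_f of about -56.7, some 5 mm before I expected, so I'll take a close look.

```bash
python3 - <<'E'
from h import *
f=manip.grab_frame("scene");a=f["img"][145:225,172:262]
t=manip.grab_frame("top");b=t["img"][142:202,270:340]
o=np.zeros((600,800,3),np.uint8); o[:,:450]=0
o[:400,:450]=cv2.resize(a,(450,400),interpolation=2); o[:300,450:]=cv2.resize(b,(350,300),interpolation=2)
big=cv2.resize(a[15:60,10:90],(800*350//800,197),interpolation=2); o[300:497,450:]=big
cv2.imwrite("pics/c8.png",o)
print("home pad top corners scene",proj(f,[(38,23,28),(38,-23,28),(-38,23,28),(40,25,18),(40.5,28,26),(40.5,-28,26)]).round(1).tolist())
E
```

```text
home pad top corners scene [[200.9, 203.7], [182.5, 197.5], [219.0, 183.6], [201.6, 208.1], [202.4, 205.8], [179.9, 198.3]]
```

View pics/c8.png

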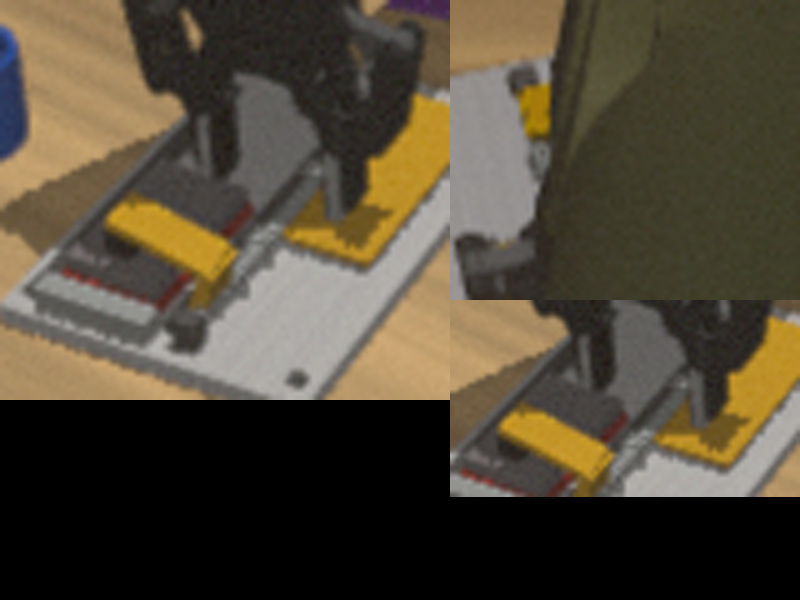

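The picture shows the bar down, the jaw raised, and the pad under the jaw. Its red front edge is still visible, from (62,268) to (165,303), behind the stop. It is therefore several mm short and perhaps skewed. I'll check the skew and the stop's position numerically.

```bash
cat > r.py <<'E'
from h import *
f=manip.grab_frame("scene");hsv=cv2.cvtColor(f["img"],cv2.COLOR_BGR2HSV)
m=((hsv[...,0]<10)|(hsv[...,0]>170))&(hsv[...,1]>80);k=np.zeros_like(m);k[150:215,180:260]=1
v,u=np.nonzero(m&k); W=fx(ray(f,np.c_[u,v],17))
fr=(W[:,0]>20)&(W[:,1]<20); sd=(W[:,1]>20)&(W[:,0]<5)
print("front n",fr.sum(),W[fr].mean(0).round(1),"slope dx/dy",np.polyfit(W[fr,1],W[fr,0],1).round(3))
if sd.sum()>4: print("side n",sd.sum(),W[sd].mean(0).round(1),"slope dy/dx",np.polyfit(W[sd,0],W[sd,1],1).round(3),W[sd,0].min().round(1))
E
python3 r.py
python3 - <<'E'
from h import *
f=manip.grab_frame("scene")
px=lambda p:[172+p[0]/5,145+p[1]/5]
print("stop top rear edge z26",fx(ray(f,[px((45,272)),px((165,312))],26)).round(1).tolist())
print("stop top front edge z26",fx(ray(f,[px((33,290)),px((153,330))],26)).round(1).tolist())
print("jaw end top z60",fx(ray(f,[px((130,195)),px((105,215))],60)).round(1).tolist(), "z56",fx(ray(f,[px((130,195)),px((105,215))],56)).round(1).tolist())
print("fingertip pad,bar",fx(ray(f,[px((222,178)),px((335,218))],21)).round(1).tolist())
E
```

```text
front n 19 [ 29.1 -10.1] slope dx/dy [1.200e-02 2.922e+01]
side n 18 [-40.9  26.3] slope dy/dx [-0.191 18.488] -149.7
stop top rear edge z26 [[42.7, -23.9], [42.6, 35.6]]
stop top front edge z26 [[54.8, -21.8], [54.5, 37.1]]
jaw end top z60 [[17.3, 6.1], [33.3, 3.9]] z56 [[13.1, 3.1], [29.2, 0.9]]
fingertip pad,bar [[-52.6, 7.3], [-49.4, 66.7]]
```

The pad is straight and about 8 mm short of the stop. The ratio Fx/Fz ≈ 0.8 points to the bar finger sticking from too much down force. I'll ease the down force by a bit over 1 mm, since the jaw has plenty of clearance.

Call:
jog_arm:
  rows:
    - {"travel": [0, 0, -0.4], "delta_rot": [0, 0, 0]}
    - {"travel": [0, 0, -0.4], "delta_rot": [0, 0, 0]}
    - {"travel": [0, 0, -0.4], "delta_rot": [0, 0, 0]}
    - {"travel": [0, 0, 0], "delta_rot": [0, 0, 0]}

```text
clock: 14.75
position: [550.5, -76.0, -13.7]
orientation: [-0.003, -0.096, 0.995, -0.0]
ft_force: [-7.5, -1.5, 9.7]
finger_gap: 0.643
finger_force: 5.8
```

```bash
python3 m.py; python3 r.py
```

```text
tcp_f [[-49.5  34.1]] -13.7 F_f [-7.7 -0.1] 9.7
scene 27 red x [-37.7  11.2  29. ] y [21.3 23.8 26.1]r.py:6: RuntimeWarning: Mean of empty slice.
  print("front n",fr.sum(),W[fr].mean(0).round(1),"slope dx/dy",np.polyfit(W[fr,1],W[fr,0],1).round(3))
  ret = um.true_divide(
Traceback (most recent call last):
  File "r.py", line 6, in <module>
    print("front n",fr.sum(),W[fr].mean(0).round(1),"slope dx/dy",np.polyfit(W[fr,1],W[fr,0],1).round(3))
                                                                  ~~~~~~~~~~^^^^^^^^^^^^^^^^^^^
TypeError: expected non-empty vector for x
```

It was stick-slip. The pad has advanced 7 mm and its front red edge is now hidden by the stop. I'll push gently to make sure it is home.

Call:
jog_arm:
  rows:
    - {"travel": [-1, 0, 0], "delta_rot": [0, 0, 0]}
    - {"travel": [-1, 0, 0], "delta_rot": [0, 0, 0]}
    - {"travel": [0, 0, 0], "delta_rot": [0, 0, 0]}

```text
clock: 15.28
position: [550.4, -75.9, -13.9]
orientation: [-0.005, -0.096, 0.995, -0.0]
ft_force: [-12.6, -3.2, 15.6]
finger_gap: 0.642
finger_force: 8.1
```

Call:
jog_arm:
  rows:
    - {"travel": [-1, 0, 0], "delta_rot": [0, 0, 0]}
    - {"travel": [-1, 0, 0], "delta_rot": [0, 0, 0]}
    - {"travel": [0, 0, 0], "delta_rot": [0, 0, 0]}

```text
clock: 15.65
position: [551.5, -75.7, -13.9]
orientation: [-0.006, -0.095, 0.995, 0.0]
ft_force: [-14.4, -2.1, 17.3]
finger_gap: 0.643
finger_force: 10.1
```

```bash
python3 m.py
```

```text
tcp_f [[-48.5  34.2]] -13.9 F_f [-14.5   0.7] 17.3
scene 27 red x [-37.7  11.2  29. ] y [21.3 23.8 26.1]
```

Call:
jog_arm:
  rows:
    - {"travel": [-1, 0, -0.3], "delta_rot": [0, 0, 0]}
    - {"travel": [-1, 0, -0.3], "delta_rot": [0, 0, 0]}
    - {"travel": [0, 0, 0], "delta_rot": [0, 0, 0]}

```text
clock: 16.12
position: [551.4, -75.7, -13.9]
orientation: [-0.008, -0.095, 0.995, 0.0]
ft_force: [-18.5, -3.1, 18.6]
finger_gap: 0.646
finger_force: 11.3
```

Call:
jog_arm:
  rows:
    - {"travel": [-1, 0, -0.3], "delta_rot": [0, 0, 0]}
    - {"travel": [-1, 0, -0.3], "delta_rot": [0, 0, 0]}
    - {"travel": [0, 0, 0], "delta_rot": [0, 0, 0]}

```text
clock: 16.5
position: [551.5, -75.7, -13.9]
orientation: [-0.009, -0.094, 0.995, 0.001]
ft_force: [-21.2, -4.0, 18.9]
finger_gap: 0.645
finger_force: 12.7
```

```bash
python3 m.py
```

```text
tcp_f [[-48.5  34.2]] -13.9 F_f [-21.6   0.1] 18.9
scene 30 red x [-37.7  11.6  28.9] y [21.1 23.7 26.1]
```

Call:
jog_arm:
  rows:
    - {"travel": [0, 0, -0.5], "delta_rot": [0, 0, 0]}
    - {"travel": [0, 0, -0.5], "delta_rot": [0, 0, 0]}
    - {"travel": [0, 0, 0], "delta_rot": [0, 0, 0]}
    - {"travel": [0, 0, 0], "delta_rot": [0, 0, 0]}

```text
clock: 17.1
position: [551.6, -75.7, -13.7]
orientation: [-0.009, -0.094, 0.996, 0.0]
ft_force: [-18.3, -4.4, 12.4]
finger_gap: 0.644
finger_force: 11.2
```

```bash
python3 m.py
```

```text
tcp_f [[-48.3  34.1]] -13.7 F_f [-18.8  -0.8] 12.4
scene 28 red x [-37.7  11.6  29. ] y [21.3 23.7 26.1]
```

The force ratio is now 1.5 with no further motion, so the pad is against the stop. I'll back off with the bar still held so that lifting doesn't drag the pad, then lift.

Call:
jog_arm:
  rows:
    - {"travel": [2, 0, 0.3], "delta_rot": [0, 0, 0]}
    - {"travel": [2, 0, 0.3], "delta_rot": [0, 0, 0]}
    - {"travel": [2, 0, 0.2], "delta_rot": [0, 0, 0]}
    - {"travel": [3, 0, 0], "delta_rot": [0, 0, 0]}
    - {"travel": [3, 0, 0], "delta_rot": [0, 0, 0]}
    - {"travel": [3, 0, 0], "delta_rot": [0, 0, 0]}
    - {"travel": [0, 0, 0], "delta_rot": [0, 0, 0]}

```text
clock: 18.08
position: [550.8, -76.1, -10.1]
orientation: [0.004, -0.096, 0.995, -0.001]
ft_force: [4.3, -0.4, 7.2]
finger_gap: 0.644
finger_force: 3.6
```

```bash
python3 m.py
```

```text
tcp_f [[-49.2  33.9]] -10.1 F_f [ 4.2 -1.3] 7.2
scene 26 red x [-36.2  12.6  29.1] y [21.3 23.5 26.1]
```

Call:
jog_arm:
  rows:
    - {"travel": [2, 0, 0], "delta_rot": [0, 0, 0]}
    - {"travel": [3, 0, 0], "delta_rot": [0, 0, 0]}
    - {"travel": [3, 0, 0], "delta_rot": [0, 0, 0]}
    - {"travel": [3, 0, 0], "delta_rot": [0, 0, 0]}
    - {"travel": [0, 0, 0], "delta_rot": [0, 0, 0]}

```text
clock: 18.8
position: [540.2, -78.2, -10.1]
orientation: [0.004, -0.096, 0.995, -0.001]
ft_force: [4.6, -0.7, 6.8]
finger_gap: 0.646
finger_force: 3.5
```

```bash
python3 m.py
```

```text
tcp_f [[-60.   33.9]] -10.1 F_f [ 4.3 -1.6] 6.8
scene 25 red x [-35.8  13.   29.1] y [21.3 23.4 25.9]
```

The pad stayed put and the finger is clear. Now I'll release the bar and rise.

Call:
jog_arm:
  rows:
    - {"travel": [0, 0, -2], "delta_rot": [0, 0, 0]}
    - {"travel": [0, 0, -2], "delta_rot": [0, 0, 0]}
    - {"travel": [0, 0, -2], "delta_rot": [0, 0, 0]}
    - {"travel": [0, 0, -3], "delta_rot": [0, 0, 0]}
    - {"travel": [0, 0, -5], "delta_rot": [0, 0, 0]}
    - {"travel": [0, 0, -15], "delta_rot": [0, 0, 0]}
    - {"travel": [0, 0, -30], "delta_rot": [0, 0, 0]}
    - {"travel": [0, 0, -40], "delta_rot": [0, 0, 0]}
    - {"travel": [0, 0, -40], "delta_rot": [0, 0, 0]}
    - {"travel": [0, 0, -40], "delta_rot": [0, 0, 0]}
    - {"travel": [0, 0, -20], "delta_rot": [0, 0, 0]}
    - {"travel": [0, 0, 0], "delta_rot": [0, 0, 0]}

```text
clock: 20.4
position: [537.0, -77.9, 189.3]
orientation: [0.002, -0.096, 0.995, -0.0]
ft_force: [-0.8, 0.0, 0.6]
finger_gap: 0.641
finger_force: 0.0
```

Call:
jog_arm:
  rows:
    - {"travel": [0, 40, 0], "delta_rot": [0, 0, 0]}
    - {"travel": [0, 40, 0], "delta_rot": [0, 0, 0]}
    - {"travel": [0, 40, 0], "delta_rot": [0, 0, 0]}
    - {"travel": [0, 40, 0], "delta_rot": [0, 0, 0]}
    - {"travel": [0, 40, 0], "delta_rot": [0, 0, 0]}
    - {"travel": [0, 40, 0], "delta_rot": [0, 0, 0]}
    - {"travel": [0, 40, 0], "delta_rot": [0, 0, 0]}
    - {"travel": [0, 0, 0], "delta_rot": [0, 0, 0]}

```text
clock: 21.4
position: [480.1, 200.8, 185.3]
orientation: [-0.001, -0.099, 0.995, 0.0]
ft_force: [0.2, -1.1, -0.3]
finger_gap: 0.643
finger_force: 0.0
```

```bash
python3 m.py; python3 - <<'E'
from h import *
f=manip.grab_frame("top"); im=f["img"]; hsv=cv2.cvtColor(im,cv2.COLOR_BGR2HSV).astype(int)
# profiles along channel: sample image at z=28 (pad top) and z=15 for y=-12,0,12
for y in(-15,12):
    xs=np.arange(-60,60,3); p=proj(f,[(x,y,28) for x in xs]).astype(np.float32)
    v=cv2.remap(im,p[None,:,0].copy(),p[None,:,1].copy(),1)[0].astype(int)
    print(y,[(int(x),*map(int,c)) for x,c in zip(xs,v)])
m=((hsv[...,0]<10)|(hsv[...,0]>170))&(hsv[...,1]>80);k=np.zeros_like(m);k[145:235,285:335]=1
v,u=np.nonzero(m&k);W=fx(ray(f,np.c_[u,v],17));print(len(u),W[:,0].min().round(1),W[:,0].max().round(1))
r=W[W[:,1]<18]; print("rear edge",len(r),r.mean(0).round(1),np.polyfit(r[:,1],r[:,0],1).round(3) if len(r)>4 else "")
ye=((hsv[...,0]>18)&(hsv[...,0]<32)&(hsv[...,1]>200)); k[:]=0;k[140:180,280:325]=1
v,u=np.nonzero(ye&k);
for z in(47,52,56): W=fx(ray(f,np.c_[u,v],z));print("jaw",z,W.min(0).round(1),W.max(0).round(1))
E
```

```text
tcp_f [[-65.8 319.2]] 185.3 F_f [ 0.  -1.2] -0.3
scene 26 red x [-36.8  12.6  29.1] y [20.7 23.5 25.7]
top 47 red x [-39.9 -33.   11.1] y [-22.   20.1  22.3]
-15 [(-60, 153, 153, 156), (-57, 153, 154, 156), (-54, 152, 153, 156), (-51, 151, 152, 156), (-48, 153, 154, 158), (-45, 140, 142, 149), (-42, 83, 86, 117), (-39, 80, 84, 103), (-36, 100, 101, 106), (-33, 99, 101, 107), (-30, 101, 102, 109), (-27, 100, 101, 108), (-24, 99, 99, 106), (-21, 97, 99, 107), (-18, 99, 100, 107), (-15, 100, 101, 107), (-12, 100, 102, 109), (-9, 100, 99, 107), (-6, 99, 99, 106), (-3, 86, 88, 93), (0, 72, 76, 82), (3, 99, 99, 105), (6, 98, 100, 105), (9, 100, 100, 106), (12, 100, 100, 107), (15, 100, 100, 106), (18, 97, 98, 107), (21, 98, 99, 107), (24, 98, 101, 107), (27, 98, 99, 106), (30, 99, 101, 107), (33, 98, 100, 107), (36, 86, 90, 97), (39, 104, 106, 109), (42, 129, 131, 133), (45, 126, 128, 129), (48, 127, 130, 131), (51, 116, 131, 146), (54, 84, 124, 157), (57, 85, 124, 155)]
12 [(-60, 151, 152, 155), (-57, 150, 151, 155), (-54, 149, 150, 154), (-51, 153, 154, 158), (-48, 153, 154, 158), (-45, 
[... 166 characters left out ...]
-21, 99, 102, 107), (-18, 101, 102, 108), (-15, 100, 101, 107), (-12, 101, 102, 107), (-9, 100, 102, 107), (-6, 103, 103, 110), (-3, 96, 98, 105), (0, 84, 87, 94), (3, 100, 102, 109), (6, 98, 100, 107), (9, 96, 98, 104), (12, 71, 82, 93), (15, 31, 104, 134), (18, 15, 131, 171), (21, 10, 129, 171), (24, 10, 128, 172), (27, 10, 130, 174), (30, 10, 129, 172), (33, 13, 130, 172), (36, 49, 117, 147), (39, 86, 104, 112), (42, 123, 127, 128), (45, 127, 128, 131), (48, 124, 129, 132), (51, 104, 125, 141), (54, 87, 127, 157), (57, 86, 129, 160)]
52 -40.3 13.0
rear edge 23 [-38.8  -5.9] [ 6.0000e-03 -3.8741e+01]
jaw 47 [ 9.7 -6.3] [31.2 45.3]
jaw 52 [ 8.6 -5.3] [30. 46.]
jaw 56 [ 7.7 -4.5] [29.  46.6]
```

The pad is home: its rear edge is at x ≈ -40 and it is straight and flush at the stop. The jaw is down on it and the arm is clear.

```bash
python3 -c "
from plant import manip
print(manip.sign_off())"
```

```text
the job is handed in; nothing more can be done
None
```

The red-backed pad is against the end stop to within what the top camera can measure, with the jaw let down over it and the arm clear; the job was handed in at about 21 s.

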